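# Set up the cookbook stand and prop the recipe notebook on it

### The job

I am about to cook: swing the backrest of the folding wooden cookbook stand up and over until it rests back on its stop, then take the recipe notebook out of the board rack and prop it on the stand, lower edge on the ledge behind the lip, in the middle, leaning flat back against the open backrest. Keep it the right way up with its front cover facing out as it is now, lower it onto the ledge before you let go rather than dropping it, and leave the mug, pepper mill and jam jar behind the work where they are.

Things in the scene. Friction and masses are not known exactly. Their poses are not given: they have to be found in the camera images.
- stand: Folding cookbook stand of pale wood, fixed, at the left or right. Base 168 x 210 x 17 mm. Origin: centre of its underside; x from its front (cook's side) to its back, y along its width, z up. Hinge axis of the backrest: parallel to y at x = +35, z = 36 mm. Cheeks at y = +-98 mm carry the hinge, up to z = 72 mm. Folded, the backrest lies over the ledge and sticks out 45 mm past the base's front.
- backrest (a joint): Angle of the backrest (wooden frame: rails at y = +-84 mm, two slats 59 to 107 mm from the hinge axis, top dowel; front face 5 mm before the axis): 0 = level, folded forward to the stand's -x; pi/2 upright; 1.87 = open on its rigid stop, leaning 0.30 rad back. Starts at 0.3 to 0.75. Stiff hinge (0.3 N m friction): stays where left; about 4 N at the dowel lifts it.
- backrest_dowel (a point): Middle of the backrest's round top dowel (darker wood, 10 mm thick, along the stand's y, 154 mm free between the rails), 160 mm from the hinge axis; the gap to the upper slat is 48 mm clear. Pinched with a finger on either side it turns between them as it swings. Axes turn with the backrest: z square to its face.
- stand_ledge (a point): Middle of the ledge's top, at x = +18, z = 45 mm of the stand; axes as stand. The ledge is 140 mm wide (y), slopes 0.30 rad down to the rear, so is square to the open backrest's face, and is 28 mm deep from that face to the lip: this point lies half way. The darker lip, 8 mm thick, rises 14 mm above the ledge. The notebook's foot belongs here.
- notebook: Recipe notebook, tan cover, spiral binding, 208 tall x 146 wide x 10 mm, stiff, 0.14 to 0.29 kg; stands upright in the rack's front slot, front cover to the robot. Origin: middle of the back cover. x points up (upper edge at x = +104, lower edge at -104 mm), y along the width (-75 to +71 mm, binding at +y), z out of the front cover (z = 0 to 10 mm). Take it by the upper edge from above.
- notebook_foot (a point): Middle of the notebook's lower edge, half way through its thickness; axes as notebook.
- rack: Board rack, fixed: dark wooden foot 124 x 190 x 16 mm with four steel wire hoops, tops at z = 91 mm, 100 mm wide. Origin: centre of the underside, x front to back, z up. The front slot (middle at x = -30 mm, 17 mm wide) holds the notebook, the rear one a fixed chopping board (260 mm wide, top at z = 181 mm, front face at x = +21 mm).
- mug: White mug with thin red bands, 95 mm high, behind the work; bystander. Origin: centre of its underside.
- pepper_mill: Dark wooden pepper mill, 58 mm across, 170 mm high, behind the work; bystander. Origin: centre of its underside.
- jam_jar: Jam jar with white lid, 68 mm across, 84 mm high, behind the work; bystander. Origin: centre of its underside.

How it is judged:
On the way, in this order (a step that is already met when the one before it is completed fails the run):
1. the backrest is fully open on its stop (value of joint backrest above 1.8 rad), for 0.2 s.
2. the notebook is lifted out of the rack (z of notebook_foot in the frame of rack above 0.095 m), for 0.1 s.
3. the notebook's lower edge is set down behind the lip (within 12 mm of the ledge) while the fingers still hold it (z of notebook_foot in the frame of stand_ledge below 0.012 m and horizontal distance between notebook_foot and stand_ledge below 0.035 m and contact force between the fingers and notebook above 0.5 N), for 0.1 s.
At the end, for the whole second after the job is handed in: Backrest open beyond 1.80 rad; notebook foot on the ledge behind the lip (18 mm front to back, 10 mm in height from its middle), centred within 25 mm, square within 0.12 rad, leaning within 0.15 rad of the backrest's face, right way up, front cover outwards, still (value of joint backrest above 1.8 rad and x of notebook_foot in the frame of stand_ledge between -0.018 and 0.018 m and y of notebook_foot in the frame of stand_ledge between -0.025 and 0.025 m and z of notebook_foot in the frame of stand_ledge between -0.01 and 0.01 m and angle between the z axis of notebook and the z axis of backrest_dowel, either way round below 0.15 rad and angle between the y axis of notebook and the y axis of stand, either way round below 0.12 rad and angle between notebook's own x axis and vertical below 0.6 rad and angle between notebook's own z axis and vertical below 1.45 rad and linear speed of notebook below 0.02 m/s and velocity of joint backrest below 0.05 rad/s); the robot touches nothing.
It fails at once if the mug, the pepper mill or the jam jar is moved by more than 3 cm (distance of any of mug, pepper_mill, jam_jar from where it was at the start of the episode above 0.03 m).
It also fails if it takes over 64 s, if anything falls off the work surface, if the arm or the gripper's body presses on something with over 40 N, if the wrist force passes 120 N, or if a joint passes its speed limit or range.

### The arm

A 7-joint arm with a two-finger parallel gripper is mounted at the origin on a cart in front of the work surface, level with it; the furniture and walls round the work are solid. World frame = base frame: x ahead of the robot, y to its left, z up, the work surface at z = 0. Lengths are in m, angles in rad, forces in N, time in s.
With the tool pointing down it reaches from about 0.4 to 0.85 m from the base axis. Payload 4.5 kg.
Tool frame: the origin (TCP) lies where the fingers leave the gripper's body, on its centre line; the fingertips stand 64 mm ahead of it and the grasp point (between the pads) lies 45 mm ahead of it; z points along the fingers, y is the line along which they close (so a half turn about z gives the same grasp; the last joint's range is limited). The gripper opens to 88 mm and grips with 3 to 60 N. Pads are 18 mm wide; open, the fingers measure 123 mm over their backs; the gripper's body (75 mm by 187 mm) begins 45 mm behind the grasp point.
Start: joints at [-1.249, 0.689, -0.195, 1.565, 0.157, 0.902, -0.215], TCP at [0.177, 0.599, 0.303] pointing down, gripper open.
Joint ranges: [-3.01, 3.01], [-0.46, 2.08], [-1.47, 1.51], [0.13, 2.56], [-1, 4.14], [0.04, 2.09], [-2.66, 2.66]. Speed limits (rad/s): [2.57, 2.57, 3.14, 3.14, 3.14, 3.14, 3.14].

### API

Orientations are given as a unit quaternion [w, x, y, z].
In Python, from bench import arm gives the robot as it stands. The module is installed in compiled form; this text tells all that it offers.
- The arm moves only by the tool move_arm, never from a script. Its arguments are lists of equal length, an entry for each row: "travel": the shift along the tool's x, y, z in mm, a list of three; "yaw": the turn about the tool's z in degrees; "hand": the opening, from 0 (shut) to 1 (fully open). A call has exactly 8 rows; each row shifts and turns the commanded pose from where the row before left it, along the tool's axes as they then stand; what a row does not reach is not made up. A row lasts 1/10 s, in which the tool goes at most 50 mm and 8.59 degrees, less where a joint would pass 70% of its speed; a pose out of reach is approached as far as the arm can. A call is refused whole if a number of a shift passes 50 or a number of a turn 8.59, either way. A call with a gripper value outside its range is refused whole. The fingers move at their own pace and stop on an object; the grip force is fixed at half the most. Time passes only in rows, so rows that do not move let the fingers close, or fill a call up. It gives the time, the measured TCP pose, the force, the opening and the grip force at its end, in the units of the state.
- arm.observe(): the state, without advancing time (a new reading comes with each control period).
- arm.snapshot(name): name is "side" or "top" or "wrist"; returns a dict with "frame" (480x640x3 uint8, blue, green, red), "depth" (480x640 float32, m along the optical axis (not along the pixel's ray), 0 where there is no reading), "mtx" (3x3 intrinsics, pixels), "R" (3x3) and "t" (3): a world point X has camera coordinates R X + t. Camera axes: x right, y down, z forward; pixel columns grow to the right and rows downward; lengths in m; the calibration is good to about 2 mm. A picture is of the moment at which its call begins.
- arm.finish_job(): hands the job in; it is judged then, once.
Trained networks look in a picture, given as the dict that the camera call returned (one of the last four; its "shot" number tells which), for a name from the list of things; names that differ only in an ending like _2 or _b are one class to them, and where a whole thing is asked for, a point or a joint stands for the part that bears it (a point fixed in the world has none). Each returns a list of dicts, best first, with "confidence" (0 to 1); they miss things now and then, are a little off and sometimes report something else, mostly with a low value. They report only what shows in the picture. A call takes as long as a camera call.
- arm.find_in(picture, label): "centre" ([x, y, z] in m, in world coordinates, good to about 4 mm: the middle of the surface that is visible of it).
- arm.trace(picture, label): "mask" (480x640 bool, what is visible of it).
The state is a dict: "t": time; "joints": joint angles; "dq": joint speeds; "joint_efforts": joint torques, N m; "tool_pos": TCP position; "tcp_rot": TCP orientation; "wrist_force": force on the tool from outside, world axes, zero at the start; "torque": the same for the moment, N m; "opening": finger opening in m; "grasp_force": force on a finger pad.
Only numpy, scipy, OpenCV 4.12 (cv2) and the standard library are available. Lean on these libraries where they do the work, as an engineer would, in place of code of your own. Each camera call takes 0.05 s, during which the arm holds its last target. There are 200 camera calls.

## Working session

There is one attempt and no reset: what is moved stays moved. The work goes in short steps, Python scripts to look and compute and a tool call to move; the robot and the scene stay as the last step left them, time stands still between calls to the robot, and variables do not carry over. Pictures are saved under pics/ and viewed, at most 10 in all, crops included, and the job is handed in when it is done.

Besides the shell and the picture viewer there is one more tool, called after "Request:" by a JSON object that holds its "api" and its "payload", one argument or row to a line. move_arm: Moves the arm, as the interface text tells. Its arguments: {"type":"object","properties":{"travel":{"type":"array","items":{"type":"array","items":{"type":"number"}}},"yaw":{"type":"array","items":{"type":"number"}},"hand":{"type":"array","items":{"type":"number"}}},"required":["travel","yaw","hand"]}

```bash
mkdir -p pics
cat > h.py <<'E'
import numpy as np, cv2
from bench import arm
from scipy.spatial.transform import Rotation as Ro
def cloud(p,mask=None):
    d=p["depth"]; m=d>0
    if mask is not None: m&=mask
    v,u=np.nonzero(m); z=d[v,u]
    K=p["mtx"]; c=np.stack([(u-K[0,2])/K[0,0]*z,(v-K[1,2])/K[1,1]*z,z],1)
    return (c-p["t"])@p["R"]
def st():
    s=arm.observe(); q=s["tcp_rot"]; R=Ro.from_quat([q[1],q[2],q[3],q[0]]).as_matrix()
    return s,R
E
python3 - <<'E'
from h import *
s,R=st(); print(s["t"],s["tool_pos"],R.round(3).tolist(),s["wrist_force"],s["opening"])
out=[]
for n in ["side","top"]:
    p=arm.snapshot(n); out.append(p["frame"]); print(n,(-p["R"].T@p["t"]).round(2))
    for l in ["stand","backrest","backrest_dowel","notebook","rack","mug","pepper_mill","jam_jar"]:
        f=arm.find_in(p,l)
        print(l,[(np.round(a["centre"],3).tolist(),round(a["confidence"],2)) for a in f[:2]])
    np.save(n+"_cloud.npy",cloud(p))
cv2.imwrite("pics/a.png",cv2.resize(np.vstack(out),(400,600)))
cv2.imwrite("pics/side.png",out[0]);cv2.imwrite("pics/top.png",out[1])
E
```

```text
0.0 [0.17728592 0.59879461 0.30189225] [[-0.959, 0.284, -0.0], [0.284, 0.959, -0.002], [-0.0, -0.002, -1.0]] [ 0.25119322  0.30452738 -0.32736597] 0.08821233008794813
side [ 0.2  -0.6   0.57]
stand [([0.519, 0.062, 0.033], 0.8)]
backrest [([0.496, 0.081, 0.095], 0.77)]
backrest_dowel [([0.491, 0.078, 0.091], 0.97), ([0.516, 0.062, 0.038], 0.6)]
notebook [([0.564, -0.211, 0.143], 0.72)]
rack [([0.623, -0.262, 0.082], 0.56)]
mug [([0.788, 0.095, 0.075], 0.75)]
pepper_mill [([0.771, -0.056, 0.124], 0.68)]
jam_jar [([0.772, -0.179, 0.084], 0.56)]
top [ 0.47 -0.05  0.92]
stand [([0.531, 0.092, 0.056], 0.81)]
backrest [([0.494, 0.094, 0.09], 0.82)]
backrest_dowel [([0.504, 0.093, 0.089], 0.8)]
notebook [([0.567, -0.195, 0.195], 0.9)]
rack [([0.62, -0.183, 0.091], 0.96)]
mug [([0.792, 0.094, 0.048], 0.59)]
pepper_mill [([0.762, -0.039, 0.119], 0.92)]
jam_jar [([0.759, -0.172, 0.083], 0.85)]
```

View pics/side.png

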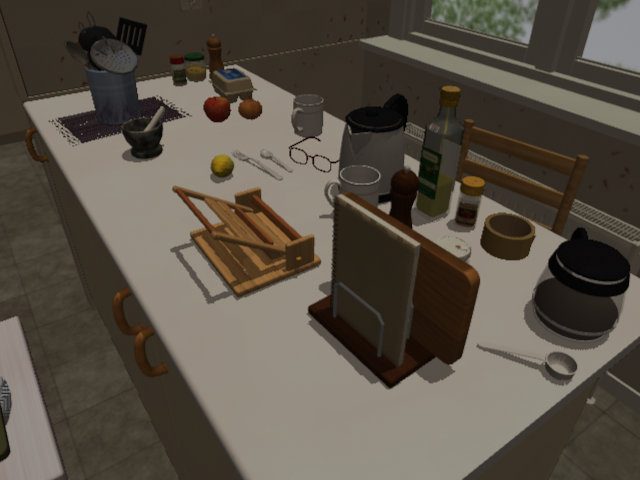

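View pics/top.png

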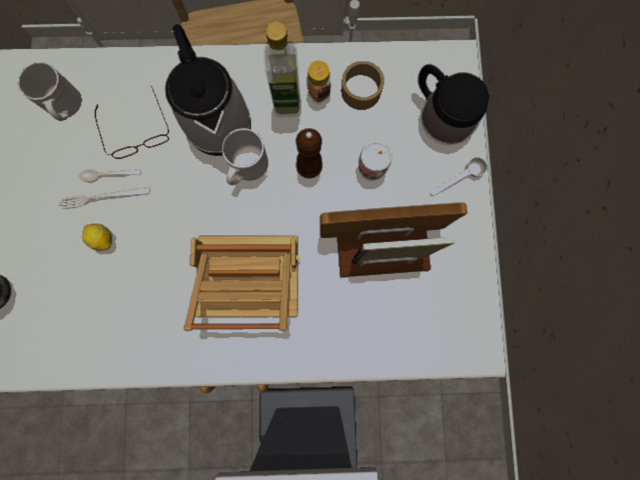

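Run:
```python
from h import *
P={n:arm.snapshot(n) for n in ["side","top"]}
for n,p in P.items():
    for l in ["backrest","notebook","stand","backrest_dowel"]:
        f=arm.trace(p,l)
        if not f: continue
        c=cloud(p,cv2.erode(f[0]["mask"].astype(np.uint8),np.ones((3,3)))>0)
        m=np.median(c,0); c=c[np.linalg.norm(c-m,axis=1)<.2]
        m=np.median(c,0); w,V=np.linalg.eigh(np.cov((c-m).T))
        print(n,l,len(c),m.round(3),"normal",V[:,0].round(3),"long",V[:,2].round(3),"sd",np.sqrt(w).round(4))
        print("   pct",np.percentile(c,[1,50,99],axis=0).round(3).tolist())
        if l!="dowel" and n=="top":
            r=cv2.minAreaRect(c[:,:2].astype(np.float32)*1000); print("   rect",r)
            np.save("c_"+l+".npy",c)
```

```text
side backrest 1546 [0.493 0.079 0.095] normal [-0.553  0.014 -0.833] long [ 0.066  0.997 -0.027] sd [0.0024 0.0381 0.0638]
   pct [[0.437, 0.003, 0.047], [0.493, 0.079, 0.095], [0.568, 0.179, 0.132]]
side notebook 8827 [ 0.566 -0.212  0.147] normal [ 0.999  0.054 -0.003] long [-0.     0.056  0.998] sd [0.0012 0.0433 0.0587]
   pct [[0.561, -0.273, 0.024], [0.566, -0.212, 0.147], [0.574, -0.129, 0.225]]
side stand 1638 [0.493 0.072 0.094] normal [-0.555  0.013 -0.832] long [ 0.031  1.    -0.005] sd [0.0029 0.0387 0.0631]
   pct [[0.437, 0.003, 0.045], [0.493, 0.072, 0.094], [0.57, 0.177, 0.131]]
side backrest_dowel 1503 [0.495 0.072 0.094] normal [-0.55   0.015 -0.835] long [ 0.047  0.999 -0.013] sd [0.0021 0.0374 0.0626]
   pct [[0.437, 0.003, 0.049], [0.495, 0.072, 0.094], [0.567, 0.177, 0.132]]
top backrest 2703 [0.505 0.092 0.088] normal [-0.556  0.013 -0.831] long [ 0.042  0.999 -0.012] sd [0.0018 0.0358 0.0579]
   pct [[0.442, 0.005, 0.043], [0.505, 0.092, 0.088], [0.575, 0.181, 0.131]]
   rect ((510.36566162109375, 93.4250259399414), (177.85325622558594, 145.12648010253906), 89
[... 252 characters left out ...]
7.86883544921875), (11.893354415893555, 148.59524536132812), 3.7710843086242676)
top stand 8715 [0.534 0.091 0.056] normal [ 0.383 -0.03   0.923] long [-0.08  -0.997  0.001] sd [0.0294 0.0526 0.0594]
   pct [[0.443, -0.009, 0.014], [0.534, 0.091, 0.056], [0.621, 0.189, 0.13]]
   rect ((530.6292724609375, 92.39550018310547), (209.39979553222656, 183.9325714111328), 88.4751968383789)
top backrest_dowel 3046 [0.503 0.093 0.089] normal [-0.554  0.014 -0.832] long [ 0.058  0.998 -0.022] sd [0.0018 0.0377 0.0592]
   pct [[0.441, 0.005, 0.043], [0.503, 0.093, 0.089], [0.577, 0.182, 0.131]]
   rect ((510.27313232421875, 93.94477081298828), (179.85296630859375, 146.98464965820312), 88.50015258789062)
```

The top view shows the stand at about (245,285), with its dowel at row 326. The rack with the notebook is at (400,250). The side view shows the backrest part raised and the notebook upright in the front slot.

Run:
```python
from h import *
c=np.load("c_backrest_dowel.npy"); th=-np.radians(1.3)
ex=np.array([np.cos(th),np.sin(th),0]); ey=np.array([-ex[1],ex[0],0])
a=np.arctan2(.554,.832); u=-ex*np.cos(a)+np.array([0,0,np.sin(a)]); n=np.array([0,0,1])*np.cos(a)+ex*np.sin(a)
s=c@u; hi=np.percentile(s,99.7); print("axial far edge",hi)
e=c[s>hi-.012]; print(len(e), "edge med",np.median(e,0),"y'",np.percentile(e@ey,[1,99]))
# fit dowel line
l=np.polyfit(e[:,1],e[:,0],1); print("slope dx/dy",l[0])
ctr=np.median(e,0); w=(c@n); print("plane n",np.median(w[s<hi-.02]),np.median(w[s>hi-.012]), np.percentile(s[(s>hi-.012)],[2,50]))
S=np.load("c_stand.npy"); b=S[S[:,2]<.024]; print("base",np.percentile(b@ex,[.5,99.5]),np.percentile(b@ey,[.5,99.5]), np.percentile(S@ey,[.5,99.5]),np.percentile(S@ex,[.5,99.5]))
N=np.load("c_notebook.npy"); t=N[N[:,2]>.218]; print("book top",np.percentile(t,[2,50,98],axis=0).round(4).tolist(),np.polyfit(t[:,1],t[:,0],1))
```

```text
axial far edge -0.2912219896624133
436 edge med [0.44497322 0.08675396 0.12874268] y' [0.01614903 0.19152051]
slope dx/dy 0.0281299638007116
plane n 0.3519204019082525 0.3525768635664309 [-0.30282529 -0.29691806]
base [0.4589844  0.62014873] [0.00220152 0.20507278] [0.0021838  0.20339227] [0.43981253 0.61980509]
book top [[0.5631, -0.2681, 0.2202], [0.5696, -0.1978, 0.224], [0.5758, -0.1312, 0.2269]] [-0.04635766  0.56046987]
```

Request:
{"api": "move_arm", "payload": {
  "travel": [
    [0,0,0],
    [0,0,0],
    [0,0,0],
    [0,0,0],
    [0,0,0],
    [0,0,0],
    [0,0,0],
    [0,0,0]
  ],
  "yaw": [8.5,8.5,8.5,8.5,8.5,8.5,8.5,8.5],
  "hand": [1,1,1,1,1,1,1,1]
}}

```text
t: 2.2
tool_pos: [0.1772, 0.5994, 0.3028]
tcp_rot: [-0.0, 0.674, 0.738, 0.0]
wrist_force: [0.3, 0.7, -0.9]
opening: 0.0885
grasp_force: 0.0
```

Request:
{"api": "move_arm", "payload": {
  "travel": [
    [0,0,0],
    [-32,18,0],
    [-32,18,0],
    [-32,18,0],
    [-32,18,0],
    [-32,18,0],
    [-32,18,0],
    [-32,18,0]
  ],
  "yaw": [6.5,0,0,0,0,0,0,0],
  "hand": [0.4,0.4,0.4,0.4,0.4,0.4,0.4,0.4]
}}

```text
t: 3.0
tool_pos: [0.3, 0.372, 0.3029]
tcp_rot: [-0.0, 0.713, 0.701, 0.0]
wrist_force: [1.0, 1.2, -0.3]
opening: 0.0352
grasp_force: 0.0
```

Request:
{"api": "move_arm", "payload": {
  "travel": [
    [-34,18,5],
    [-34,18,5],
    [-34,18,5],
    [-34,18,5],
    [-34,18,5],
    [-34,18,5],
    [-34,18,5],
    [-34,18,5]
  ],
  "yaw": [0,0,0,0,0,0,0,0],
  "hand": [0.4,0.4,0.4,0.4,0.4,0.4,0.4,0.4]
}}

```text
t: 3.8
tool_pos: [0.4396, 0.0975, 0.2627]
tcp_rot: [0.0, 0.713, 0.701, 0.0]
wrist_force: [1.3, 0.3, -0.2]
opening: 0.0354
grasp_force: 0.0
```

```bash
cat >> h.py <<'E'
th=np.radians(-1.4); EX=np.array([np.cos(th),np.sin(th),0]); EY=np.array([-EX[1],EX[0],0])
def rel():
    s,R=st(); p=np.array(s["tool_pos"])
    print("t",s["t"],"x' y' z mm",(np.array([p@EX,p@EY,p[2]])*1000).round(1),"yang",np.degrees(np.arctan2(R[1,1],R[0,1])).round(2),"F",np.round(s["wrist_force"],1),"open",s["opening"],"gf",s["grasp_force"])
E
python3 -c "
from h import *
rel()
p=arm.snapshot('wrist');cv2.imwrite('pics/w1.png',p['frame'])"
```

```text
t 3.8 x' y' z mm [437.1 108.2 262.7] yang -0.97 F [ 1.3  0.3 -0.2] open 0.035386642505951284 gf 0.0
```

View pics/w1.png

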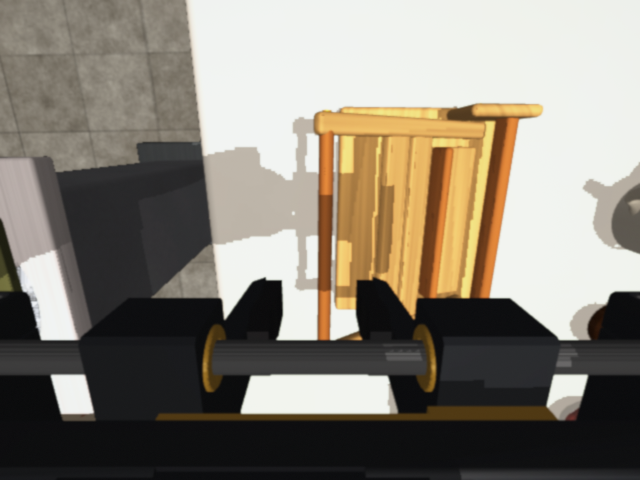

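The dowel runs vertically at column 323, midway between the finger tips at 265 and 375. I'll go down onto it and pinch.

Request:
{"api": "move_arm", "payload": {
  "travel": [
    [0,3,20],
    [0,0,20],
    [0,0,20],
    [0,0,20],
    [0,0,13],
    [0,0,0],
    [0,0,0],
    [0,0,0]
  ],
  "yaw": [0,0,0,0,0,0,0,0],
  "hand": [0.3,0.3,0.3,0.3,0.3,0.3,0,0]
}}

```text
t: 4.65
tool_pos: [0.4422, 0.0989, 0.1704]
tcp_rot: [0.0, 0.713, 0.701, 0.001]
wrist_force: [-0.1, -0.1, -1.2]
opening: 0.0125
grasp_force: 0.3
```

Request:
{"api": "move_arm", "payload": {
  "travel": [
    [0,0,0],
    [0,0,0],
    [0,0,0],
    [0,0,0],
    [0,0,0],
    [0,0,0],
    [0,0,0],
    [0,0,0]
  ],
  "yaw": [0,0,0,0,0,0,0,0],
  "hand": [0,0,0,0,0,0,0,0]
}}

```text
t: 5.45
tool_pos: [0.4431, 0.0989, 0.1699]
tcp_rot: [0.001, 0.713, 0.701, 0.001]
wrist_force: [6.1, -0.6, -2.2]
opening: 0.0081
grasp_force: 29.8
```

```bash
python3 -c "
from h import *
rel()
a=np.linspace(.588,1.90,33); x=573.5-160*np.cos(a); z=36+160*np.sin(a)
print(np.c_[np.diff(x),-np.diff(z)].round(1).tolist())"
```

```text
t 5.45 x' y' z mm [440.5 109.7 169.9] yang -1.0 F [ 6.1 -0.6 -2.2] open 0.008136272273970683 gf 29.782201498746872
[[3.7, -5.4], [4.0, -5.2], [4.2, -5.1], [4.4, -4.9], [4.6, -4.7], [4.8, -4.5], [4.9, -4.3], [5.1, -4.1], [5.3, -3.9], [5.4, -3.7], [5.6, -3.4], [5.7, -3.2], [5.8, -3.0], [6.0, -2.7], [6.1, -2.5], [6.2, -2.2], [6.3, -2.0], [6.3, -1.7], [6.4, -1.5], [6.4, -1.2], [6.5, -0.9], [6.5, -0.7], [6.5, -0.4], [6.6, -0.1], [6.6, 0.1], [6.5, 0.4], [6.5, 0.7], [6.5, 0.9], [6.4, 1.2], [6.4, 1.5], [6.3, 1.7], [6.2, 2.0]]
```

Request:
{"api": "move_arm", "payload": {
  "travel": [
    [0,3.7,-5.4],
    [0,4,-5.2],
    [0,4.2,-5.1],
    [0,4.4,-4.9],
    [0,4.6,-4.7],
    [0,4.8,-4.5],
    [0,4.9,-4.3],
    [0,5.1,-4.1]
  ],
  "yaw": [0,0,0,0,0,0,0,0],
  "hand": [0,0,0,0,0,0,0,0]
}}

```text
t: 6.25
tool_pos: [0.4772, 0.098, 0.2073]
tcp_rot: [-0.0, 0.713, 0.701, -0.001]
wrist_force: [5.5, -0.4, -12.8]
opening: 0.0081
grasp_force: 31.2
```

Request:
{"api": "move_arm", "payload": {
  "travel": [
    [0,5.3,-3.9],
    [0,5.4,-3.7],
    [0,5.6,-3.4],
    [0,5.7,-3.2],
    [0,5.8,-3],
    [0,6,-2.7],
    [0,6.1,-2.5],
    [0,6.2,-2.2]
  ],
  "yaw": [0,0,0,0,0,0,0,0],
  "hand": [0,0,0,0,0,0,0,0]
}}

```text
t: 7.05
tool_pos: [0.5228, 0.0968, 0.2327]
tcp_rot: [-0.001, 0.713, 0.701, -0.001]
wrist_force: [-2.4, -1.4, -5.6]
opening: 0.0078
grasp_force: 30.2
```

```bash
python3 -c "
from h import *
rel()"
```

```text
t 7.05 x' y' z mm [520.3 109.5 232.7] yang -1.0 F [-2.4 -1.4 -5.6] open 0.007823527742846276 gf 30.231898427009583
```

Forces are low, so I'll continue the arc.

Request:
{"api": "move_arm", "payload": {
  "travel": [
    [0,6.3,-2],
    [0,6.3,-1.7],
    [0,6.4,-1.5],
    [0,6.4,-1.2],
    [0,6.5,-0.9],
    [0,6.5,-0.7],
    [0,6.5,-0.4],
    [0,6.6,-0.1]
  ],
  "yaw": [0,0,0,0,0,0,0,0],
  "hand": [0,0,0,0,0,0,0,0]
}}

```text
t: 7.85
tool_pos: [0.5752, 0.0956, 0.2412]
tcp_rot: [0.0, 0.713, 0.701, -0.001]
wrist_force: [-1.8, -4.3, -2.9]
opening: 0.0086
grasp_force: 30.0
```

Request:
{"api": "move_arm", "payload": {
  "travel": [
    [0,6.6,0.1],
    [0,6.5,0.4],
    [0,6.5,0.7],
    [0,6.5,0.9],
    [0,6.4,1.2],
    [0,6.4,1.5],
    [0,6.3,1.7],
    [0,3,1]
  ],
  "yaw": [0,0,0,0,0,0,0,0],
  "hand": [0,0,0,0,0,0,0,0]
}}

```text
t: 8.65
tool_pos: [0.6232, 0.0943, 0.233]
tcp_rot: [-0.0, 0.714, 0.701, -0.001]
wrist_force: [-4.4, -4.2, -2.2]
opening: 0.008
grasp_force: 29.8
```

```bash
python3 -c "
from h import *
rel()"
```

```text
t 8.65 x' y' z mm [620.7 109.5 233. ] yang -1.04 F [-4.4 -4.2 -2.2] open 0.0080282479528232 gf 29.794042110443115
```

Request:
{"api": "move_arm", "payload": {
  "travel": [
    [0,1.5,0.5],
    [0,1.5,0.5],
    [0,1.5,0.5],
    [0,0,0],
    [0,0,0],
    [0,0,0],
    [0,0,0],
    [0,0,0]
  ],
  "yaw": [0,0,0,0,0,0,0,0],
  "hand": [0,0,0,0,0,0,0,0]
}}

```text
t: 9.45
tool_pos: [0.6249, 0.0943, 0.2324]
tcp_rot: [-0.002, 0.713, 0.701, -0.003]
wrist_force: [-11.6, -4.0, 8.0]
opening: 0.0081
grasp_force: 29.0
```

The stop is felt: −11.6 N along x and the tool hardly moved. I'll release, lift and move towards the notebook.

Request:
{"api": "move_arm", "payload": {
  "travel": [
    [0,-3,0],
    [0,0,0],
    [0,0,0],
    [0,0,0],
    [0,0,-20],
    [0,0,-30],
    [0,0,-30],
    [0,0,-30]
  ],
  "yaw": [0,0,0,0,0,0,0,0],
  "hand": [0.4,0.4,0.4,0.4,0.4,0.4,0.4,0.4]
}}

```text
t: 10.25
tool_pos: [0.6252, 0.0958, 0.3433]
tcp_rot: [0.0, 0.713, 0.701, 0.001]
wrist_force: [0.4, 0.6, 0.4]
opening: 0.0352
grasp_force: 0.0
```

Run:
```python
from h import *
rel()
p=arm.snapshot("side"); cv2.imwrite("pics/s2.png",p["frame"])
f=arm.trace(p,"backrest"); c=cloud(p,cv2.erode(f[0]["mask"].astype(np.uint8),np.ones((3,3)))>0)
m=np.median(c,0); c=c[(np.linalg.norm(c-m,axis=1)<.15)&(c[:,2]>.08)]
for _ in range(3):
    m=c.mean(0); w,V=np.linalg.eigh(np.cov((c-m).T)); c=c[abs((c-m)@V[:,0])<2*np.sqrt(w[0])]
print(m,V[:,0],np.sqrt(w), "y' range",np.percentile(c@EY,[1,99]),"zmax",c[:,2].max())
```

```text
t 10.25 x' y' z mm [622.6 111.1 343.3] yang -0.97 F [0.4 0.6 0.4] open 0.03521978738493839 gf 0.0
[0.60121193 0.08168656 0.13309225] [ 0.95319512 -0.02303746 -0.30147694] [0.00098705 0.03131252 0.05934235] y' range [0.01589267 0.19197125] zmax 0.19914634914685675
```

View pics/s2.png

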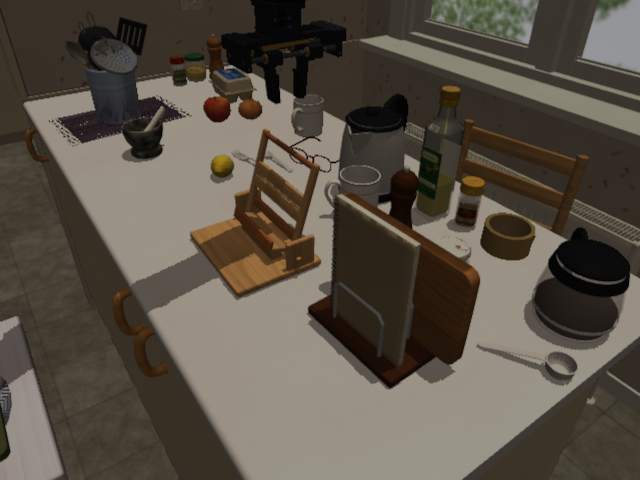

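The backrest is open, leaning back 0.30 rad, with its dowel at about (290,150). The notebook stands untouched at (370,290).

Request:
{"api": "move_arm", "payload": {
  "travel": [
    [0,0,0],
    [-42,-10,0],
    [-42,-10,0],
    [-42,-10,0],
    [-42,-10,0],
    [-42,-10,0],
    [-42,-10,0],
    [-40,-10,0]
  ],
  "yaw": [-3.9,0,0,0,0,0,0,0],
  "hand": [0.5,0.5,0.5,0.5,0.5,0.5,0.5,0.5]
}}

```text
t: 11.15
tool_pos: [0.5693, -0.2015, 0.3414]
tcp_rot: [-0.0, 0.689, 0.725, 0.0]
wrist_force: [0.9, 0.1, -0.2]
opening: 0.0439
grasp_force: 0.0
```

Run:
```python
from h import *
rel(); s,R=st(); print(s["tool_pos"])
p=arm.snapshot("wrist"); cv2.imwrite("pics/w2.png",p["frame"])
f=arm.trace(p,"notebook")
if f:
    c=cloud(p,f[0]["mask"]); print(f[0]["confidence"],len(c))
    t=c[(c[:,2]>.215)&(c[:,2]<.24)]; print(np.percentile(t,[1,50,99],axis=0).round(4).tolist(),np.polyfit(t[:,1],t[:,0],1))
    l=(t-np.array(s["tool_pos"]))@R; print("tool frame mm",(np.percentile(l,[1,50,99],axis=0)*1000).round(1).tolist())
```

```text
t 11.15 x' y' z mm [ 574.1 -187.5  341.4] yang 2.91 F [ 0.9  0.1 -0.2] open 0.043911765082462334 gf 0.0
[ 0.56930684 -0.20146045  0.34142111]
0.95 3483
[[0.5609, -0.2582, 0.2164], [0.5683, -0.1857, 0.2236], [0.5756, -0.1276, 0.2251]] [-0.0467213   0.55950841]
tool frame mm [[-56.8, -5.3, 116.3], [15.8, -0.5, 117.8], [73.7, 4.5, 125.0]]
```

View pics/w2.png

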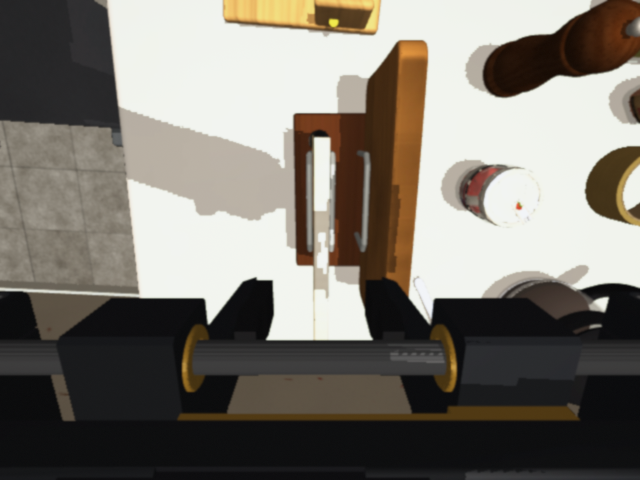

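The notebook's upper edge is at column 320, midway between the fingers, and the chopping board is clear to the right of them. I'll go down and grip.

Request:
{"api": "move_arm", "payload": {
  "travel": [
    [0,0,20],
    [0,0,20],
    [0,0,20],
    [0,0,20],
    [0,0,8],
    [0,0,0],
    [0,0,0],
    [0,0,0]
  ],
  "yaw": [0,0,0,0,0,0,0,0],
  "hand": [0.5,0.5,0.5,0.5,0.5,0.5,0,0]
}}

```text
t: 12.05
tool_pos: [0.5704, -0.1997, 0.255]
tcp_rot: [0.001, 0.689, 0.725, 0.001]
wrist_force: [0.6, 0.2, 0.9]
opening: 0.0302
grasp_force: 0.0
```

Request:
{"api": "move_arm", "payload": {
  "travel": [
    [0,0,0],
    [0,0,0],
    [0,0,0],
    [0,0,0],
    [0,0,0],
    [0,0,-5],
    [0,0,-10],
    [0,0,-15]
  ],
  "yaw": [0,0,0,0,0,0,0,0],
  "hand": [0,0,0,0,0,0,0,0]
}}

```text
t: 12.85
tool_pos: [0.5688, -0.1994, 0.2837]
tcp_rot: [-0.001, 0.689, 0.725, -0.001]
wrist_force: [0.2, 0.5, -1.8]
opening: 0.009
grasp_force: 30.0
```

Request:
{"api": "move_arm", "payload": {
  "travel": [
    [0,0,-12],
    [0,0,-14],
    [0,0,-14],
    [0,0,-14],
    [0,0,-14],
    [0,0,-12],
    [0,0,0],
    [0,0,0]
  ],
  "yaw": [0,0,0,0,0,0,2.15,2.15],
  "hand": [0,0,0,0,0,0,0,0]
}}

```text
t: 13.65
tool_pos: [0.5697, -0.1997, 0.3649]
tcp_rot: [0.0, 0.716, 0.698, 0.0]
wrist_force: [1.0, 1.3, -1.7]
opening: 0.0093
grasp_force: 30.0
```

```bash
python3 -c "
from h import *
rel()"
```

```text
t 13.65 x' y' z mm [ 574.4 -185.7  364.9] yang -1.48 F [ 1.   1.3 -1.7] open 0.009310275120192581 gf 29.996410505846143
```

Request:
{"api": "move_arm", "payload": {
  "travel": [
    [10,-5,0],
    [18,-5,0],
    [22,-5,0],
    [22,-4,0],
    [22,0,0],
    [22,0,0],
    [22,0,0],
    [22,0,0]
  ],
  "yaw": [0,0,0,0,0,0,0,0],
  "hand": [0,0,0,0,0,0,0,0]
}}

```text
t: 14.45
tool_pos: [0.5538, -0.0375, 0.3642]
tcp_rot: [-0.0, 0.715, 0.699, -0.0]
wrist_force: [0.2, -0.2, -2.4]
opening: 0.0092
grasp_force: 30.0
```

Request:
{"api": "move_arm", "payload": {
  "travel": [
    [22,0,0],
    [22,0,0],
    [22,0,0],
    [22,0,0],
    [20,0,0],
    [14,0,0],
    [8,0,0],
    [0,0,0]
  ],
  "yaw": [0,0,0,0,0,0,0,0],
  "hand": [0,0,0,0,0,0,0,0]
}}

```text
t: 15.25
tool_pos: [0.5574, 0.0919, 0.364]
tcp_rot: [-0.0, 0.715, 0.699, 0.0]
wrist_force: [-0.1, -0.1, -2.5]
opening: 0.0091
grasp_force: 30.0
```

Run:
```python
from h import *
rel()
p=arm.snapshot("side"); cv2.imwrite("pics/s3.png",p["frame"])
f=arm.trace(p,"notebook"); c=cloud(p,cv2.erode(f[0]["mask"].astype(np.uint8),np.ones((3,3)))>0)
m=np.median(c,0); c=c[np.linalg.norm(c-m,axis=1)<.15]
for _ in range(3):
    m=c.mean(0); w,V=np.linalg.eigh(np.cov((c-m).T)); c=c[abs((c-m)@V[:,0])<2.5*np.sqrt(w[0])]
print(m@EX,V[:,0],V[:,2],np.percentile(c@EY,[.5,99.5]),np.percentile(c[:,2],[.3,99.7]))
lo=c[c[:,2]<.16]; print("front face x' low/high",np.median(lo@EX),np.median(c[c[:,2]>.25]@EX))
```

```text
t 15.25 x' y' z mm [555.  105.5 364. ] yang -1.26 F [-0.1 -0.1 -2.5] open 0.009116548924964836 gf 29.997061751782894
0.5494038484154915 [ 9.99796691e-01 -2.01593058e-02 -4.24298515e-04] [-0.00317843 -0.17834345  0.98396317] [0.03110208 0.17486213] [0.13056335 0.33483959]
front face x' low/high 0.5492983176108056 0.5493565680453695
```

View pics/s3.png

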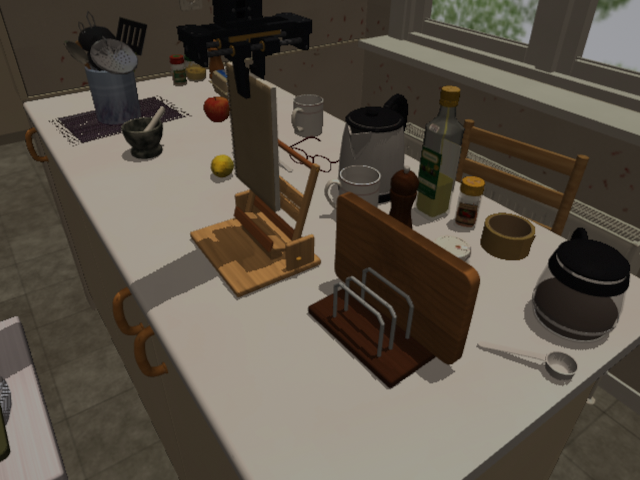

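The notebook hangs vertical at about (255,140), above the ledge at (265,235), and measures as centred. I'll lower it.

Request:
{"api": "move_arm", "payload": {
  "travel": [
    [0,2.5,8],
    [0,2,12],
    [0,0,14],
    [0,0,14],
    [0,0,12],
    [0,0,8],
    [0,0,4],
    [0,0,0]
  ],
  "yaw": [0,0,0,0,0,0,0,0],
  "hand": [0,0,0,0,0,0,0,0]
}}

```text
t: 16.15
tool_pos: [0.5621, 0.0905, 0.2915]
tcp_rot: [-0.0, 0.716, 0.698, -0.0]
wrist_force: [0.1, -0.5, -2.0]
opening: 0.0088
grasp_force: 30.0
```

Request:
{"api": "move_arm", "payload": {
  "travel": [
    [0,0,1],
    [0,0,1],
    [0,0,1],
    [0,0,1],
    [0,0,1],
    [0,0,1],
    [0,0,0],
    [0,0,0]
  ],
  "yaw": [0,0,0,0,0,0,0,0],
  "hand": [0,0,0,0,0,0,0,0]
}}

```text
t: 16.95
tool_pos: [0.5622, 0.0906, 0.286]
tcp_rot: [-0.0, 0.716, 0.698, -0.0]
wrist_force: [-0.7, -0.0, -3.0]
opening: 0.0089
grasp_force: 30.0
```

```bash
python3 -c "
from h import *
rel()"
```

```text
t 16.95 x' y' z mm [559.8 104.3 286. ] yang -1.39 F [-0.7 -0.  -3. ] open 0.008940180089956572 gf 29.996781377121806
```

Request:
{"api": "move_arm", "payload": {
  "travel": [
    [0,0,1],
    [0,0,1],
    [0,0,1],
    [0,0,1],
    [0,0,0],
    [0,0,0],
    [0,0,0],
    [0,0,0]
  ],
  "yaw": [0,0,0,0,0,0,0,0],
  "hand": [0,0,0,0,0,0,0,0]
}}

```text
t: 17.75
tool_pos: [0.5634, 0.0906, 0.2843]
tcp_rot: [0.001, 0.716, 0.698, 0.002]
wrist_force: [-1.0, -1.2, 11.8]
opening: 0.0092
grasp_force: 30.1
```

The notebook is on the ledge, with 11.8 N of contact while still gripped. Next I'll ease the fingers to a loose cage and carry the top edge back onto the backrest.

Request:
{"api": "move_arm", "payload": {
  "travel": [
    [0,0,0],
    [0,0,0],
    [0,0,0],
    [0,0,-2],
    [0,3,0],
    [0,4,0],
    [0,4,0],
    [0,4,0]
  ],
  "yaw": [0,0,0,0,0,0,0,0],
  "hand": [0.16,0.2,0.24,0.27,0.27,0.27,0.27,0.27]
}}

```text
t: 18.55
tool_pos: [0.5777, 0.0902, 0.2839]
tcp_rot: [0.0, 0.716, 0.698, 0.0]
wrist_force: [0.6, -0.5, -0.4]
opening: 0.0235
grasp_force: 0.1
```

Request:
{"api": "move_arm", "payload": {
  "travel": [
    [0,6,0],
    [0,6,0],
    [0,6,0],
    [0,6,0],
    [0,6,0],
    [0,6,0],
    [0,6,0],
    [0,5,0]
  ],
  "yaw": [0,0,0,0,0,0,0,0],
  "hand": [0.27,0.27,0.27,0.27,0.27,0.27,0.27,0.27]
}}

```text
t: 19.35
tool_pos: [0.6247, 0.0891, 0.284]
tcp_rot: [0.0, 0.716, 0.698, 0.0]
wrist_force: [-0.2, 0.1, -0.1]
opening: 0.0241
grasp_force: 0.1
```

```bash
cat > nb.py <<'E'
from h import *
import sys
rel()
p=arm.snapshot("side"); cv2.imwrite(f"pics/{sys.argv[1]}.png",p["frame"])
f=arm.trace(p,"notebook"); c=cloud(p,cv2.erode(f[0]["mask"].astype(np.uint8),np.ones((3,3)))>0)
m=np.median(c,0); c=c[np.linalg.norm(c-m,axis=1)<.15]
for _ in range(3):
    m=c.mean(0); w,V=np.linalg.eigh(np.cov((c-m).T)); c=c[abs((c-m)@V[:,0])<2.5*np.sqrt(w[0])]
n=V[:,0]*np.sign(V[0,0]); print("tilt",np.arcsin(-n[2]),"yaw deg",np.degrees(np.arctan2(n[1],n[0])),"y'",np.percentile(c@EY,[.5,99.5]),"z",np.percentile(c[:,2],[.3,99.7]))
# front face line to foot: z .05
print("face x' at z=.06", m@EX+(m[2]-.06)*n[2]/n[0])
E
python3 nb.py s4
```

```text
t 19.35 x' y' z mm [622.4 104.3 284. ] yang -1.39 F [-0.2  0.1 -0.1] open 0.024100630783927855 gf 0.08909386291634291
tilt 0.34481649443844586 yaw deg -1.367291201931767 y' [0.0298773  0.17392905] z [0.05356539 0.24348567]
face x' at z=.06 0.5589286659055213
```

View pics/s4.png

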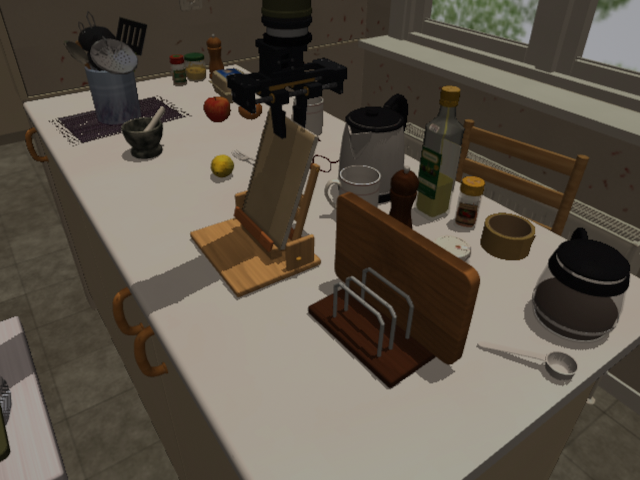

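The notebook leans on the backrest, tilted 0.345 against 0.30. Its foot is behind the lip at about (270,240), and there is no load on the fingers. I'll open and retreat upward.

Request:
{"api": "move_arm", "payload": {
  "travel": [
    [0,0,0],
    [0,0,0],
    [0,0,-5],
    [0,0,-10],
    [0,0,-20],
    [0,0,-25],
    [0,0,-25],
    [0,0,-15]
  ],
  "yaw": [0,0,0,0,0,0,0,0],
  "hand": [0.35,0.45,0.5,0.5,0.5,0.5,0.5,0.5]
}}

```text
t: 20.25
tool_pos: [0.6248, 0.0892, 0.3873]
tcp_rot: [0.001, 0.716, 0.698, 0.002]
wrist_force: [0.7, -0.5, 0.7]
opening: 0.0442
grasp_force: 0.0
```

```bash
python3 nb.py s5
```

```text
t 20.25 x' y' z mm [622.4 104.4 387.3] yang -1.39 F [ 0.7 -0.5  0.7] open 0.04420836829746994 gf 0.0
tilt 0.3449694639368668 yaw deg -1.4405502955350815 y' [0.03021925 0.17380108] z [0.05475797 0.24347603]
face x' at z=.06 0.5588979252104741
```

View pics/s5.png

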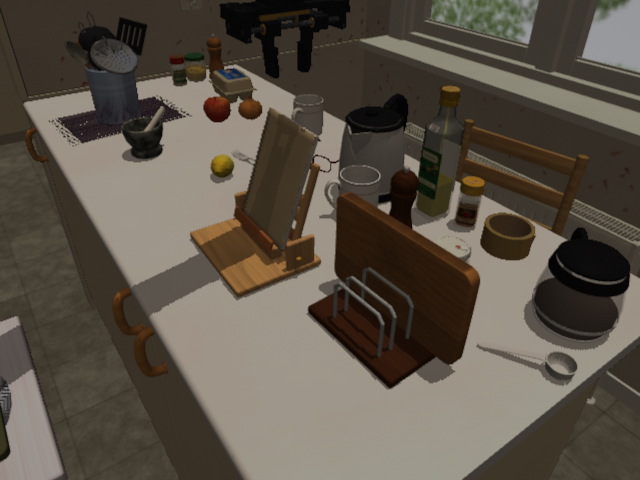

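The gripper is clear at (290,40). The notebook leans still, centred on the stand at (280,180), and the bystanders haven't moved, so I'll hand the job in.

```bash
python3 -c "
from bench import arm
print(arm.finish_job())"
```

```text
the job is handed in; nothing more can be done
None
```

I handed the job in at about 20 s: the backrest is open on its stop, the notebook leans centred on the ledge behind the lip, measured about 0.04 rad off the backrest's lean, and the gripper is clear of everything; no verdict came back.

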